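# Eject the coin drawer and catch it with the other finger

## Robot

A 7-joint arm with a two-finger parallel gripper is mounted at the origin on the work surface. World frame = base frame: x ahead of the robot, y to its left, z up, the work surface at z = 0. Lengths are in m, angles in rad, forces in N, time in s.
With the tool pointing down it reaches from about 0.425 to 0.925 m from the base axis. Payload 6.8 kg.
Tool frame: the origin (TCP) lies at the very end of the fingers, on their centre line; the grasp point (between the pads) lies 19 mm behind it; z points along the fingers, y is the direction in which the jaws open and shut (so a half turn about z gives the same grasp; the last joint's range is limited). The gripper opens to 85 mm and grips with 20 to 120 N. Pads are 22 mm wide; open, the fingers measure 114 mm over their backs; the gripper's body (76 mm by 85 mm) begins 54 mm behind the grasp point. The pads swing forward as they close: fully open they stand 13 mm farther back than shut.
Start: joints at [1.173, 0.477, 0.022, 1.555, -0.011, 1.109, -0.083], TCP at [0.193, -0.647, 0.205] pointing down, gripper open.
Joint ranges: [-2.96, 2.96], [-0.34, 2.1], [-1.41, 1.46], [0.24, 2.44], [-1.37, 4.51], [0.17, 1.92], [-2.96, 2.96]. Speed limits (rad/s): [2.39, 2.39, 3.14, 3.14, 3.14, 3.14, 3.14].

## Interface

Orientations are given as a unit quaternion [x, y, z, w].
In Python, from rig import env gives the robot as it stands. The module is installed in compiled form; this text tells all that it offers.
- The arm moves only by the shell command python3 -m pendant 'ROWS' [OPENING]. ROWS is JSON, one flat list of numbers, 4 for each row, row after row: the shift along the tool's x, y, z in m, then the turn about the tool's z in degrees. In form: [dx, dy, dz, roll, dx, dy, dz, roll, ...]. A call has 1 to 12 rows; each row shifts and turns the commanded pose from where the row before left it, along the tool's axes as they then stand; what a row does not reach is not made up. A row lasts 1/8 s, in which the tool goes at most 62.5 mm and 10.7 degrees, less where a joint would pass 70% of its speed; a pose out of reach is approached as far as the arm can. A call with a gripper value outside its range is refused whole. OPENING is the opening, from -1 (shut) to 1 (fully open), set as the call begins (- or left out, the last holds). The fingers move at their own pace and stop on an object; the grip force is fixed at half the most. Time passes only in rows, so rows that do not move let the fingers close. It gives the time, the measured TCP pose, the force and the opening at its end, in the units of the state.
- env.read_state(): the state, without advancing time (a new reading comes with each control period).
- env.read_camera(name): name is "scene" or "side" or "wrist"; returns the picture (480x640x3 uint8, red, green, blue); there is no depth.
- env.camera_info(name): a dict with "camera_matrix" (3x3 intrinsics, pixels), "pose" (4x4, takes a point from camera to world coordinates). Camera axes: x right, y down, z forward; pixel columns grow to the right and rows downward; lengths in m; the calibration is good to about 2 mm. A picture is of the moment at which its call begins: read the wrist's pose just before it. camera_info takes no time and is no camera call; for the wrist camera it gives the pose at the moment of the call.
- env.sign_off(): hands the job in, once; it reports no verdict.
Trained networks look in the newest picture that a camera, given by its name, has taken for a name from the list of things; names that differ only in an ending like _2 or _b are one class to them, and where a whole thing is asked for, a point or a joint stands for the part that bears it (a point fixed in the world has none). Each returns a list of dicts, best first, with "conf" (0 to 1); they miss things now and then, are a little off and sometimes report something else, mostly with a low value. They report only what shows in the picture. A call takes as long as a camera call.
- env.recognise(label, camera): "centre" ([x, y, z] in m, in world coordinates, good to about 4 mm: the middle of the surface that is visible of it).
- env.silhouettes(label, camera): "pixels" (480x640 bool, what is visible of it).
The state is a dict: "time": time; "joints": joint angles; "dq": joint speeds; "joint_torque": joint torques, N m; "tool_pos": TCP position; "eef_rot": TCP orientation; "ft_force": force on the tool from outside, world axes, zero at the start; "wrist_torque": the same for the moment, N m; "opening": finger opening in m.
Only numpy, scipy, OpenCV 4.12 (cv2) and the standard library are available. Lean on these libraries where they do the work, as an engineer would, in place of code of your own. Each camera call takes 0.05 s, during which the arm holds its last target. There are 200 camera calls.

## Task

Press the coin verifier's orange eject key with one finger while your other finger waits in front of the drawer's upright blue finger plate, and keep the key down until the sprung drawer has been stopped by that finger less than half way out. Then draw that finger back slowly, so that the drawer follows it gently out to its full stop and the coin capsule lying loose in it stays in its seat. Do not pinch or pull the drawer, touch the capsule or disturb anything else on the counter, and leave the key up and the drawer fully open.

Things in the scene. Friction and masses are not known exactly. Their poses are not given: they have to be found in the camera images.
- verifier: low white instrument fixed to the counter, 156 (y) x 190 (x) mm: front deck 30 mm high and 90 mm deep, then a housing 56 mm high with a tilted display up to 90 mm high, from 120 mm behind the front. Origin on the counter under the middle of the closed drawer's front face. x points from the drawer into the instrument, away from the user, z up; the drawer comes out along -x
- key_top (a point): middle of the top of the orange eject key, 24 mm (x) by 36 mm (y), on the deck 30 mm behind the closed drawer's front face; 39 mm above the counter when up, 32 mm when fully down (2 mm above the deck). Moves with the key. A spring: about 2 N to start it, 4.6 N fully down
- eject_key (a joint): how far the key is pressed, m: 0 up, 0.007 fully down. It unlatches the drawer at about 0.0045 and springs back up when let go
- finger_plate (a point): point on the front face of the drawer's upright blue finger plate, mid-width, 40 mm above the counter. The plate is 50 mm wide (y), 6 mm thick (x) and stands 22 mm above the deck, its top edge 52 mm above the counter, in front of the eject key; it is part of the drawer and moves with it
- drawer (a joint): how far the drawer is out, m: 0 shut and latched, 0.090 at its full stop. Once unlatched a spring drives it out with 4 N at first, 2.2 N fully out; left free it flies to the stop at over 0.4 m/s in about 0.3 s. A finger in front of its plate stops it, and it follows that finger out; it does not go back by itself
- coin_seat (a point): middle of the floor of the round seat in the drawer, 46 mm across and 5 mm deep, 34 mm behind the drawer's front face, 12 mm above the counter; under the deck until the drawer is open
- coin_capsule: gold coin in a clear acrylic capsule, 44 mm across and 8 mm thick, lying loose in the drawer's seat. Origin at the centre of its underside, z up. Its top is 20 mm above the counter, below the deck; hidden until the drawer is open. Not to be touched
- silver_capsule: bystander: a silver coin in a clear capsule, 44 mm across, 8 mm thick, lying on the counter near the verifier; origin at the centre of its underside
- loupe: bystander: folded steel loupe, about 48 by 32 by 14 mm, near the verifier; origin on its underside
- opera_glass: bystander: ivory-white and brass opera glass standing on its front lenses, 110 (y) by 48 by 74 mm high, near the verifier; origin at the centre of its underside
- jade_horse: bystander: green jade horse on a plinth, 70 (x) by 30 by 69 mm high, near the verifier; origin at the centre of its underside
- jewellery_chest: bystander: rosewood chest, 158 (x) by 238 by 104 mm high, at the left side of the counter in front of the gate; origin at the centre of its underside
- deposit_box: bystander: dented grey steel deposit box, 530 (x) by 129 by 122 mm high, along the right side; origin at the centre of its underside
- gate (a joint): bystander: low brass gate, 200 mm high, along the left side of the counter; rad, 0 closed, held shut by its spring hinge

How it is judged:
On the way, in this order (a step that is already met when the one before it is completed fails the run):
1. with a finger still on the eject key, the drawer has sprung out against the other finger and stands still there, not more than about half way (50 mm) out (contact force between the fingers and eject_key above 0.5 N and contact force between the fingers and drawer above 0.5 N and value of joint drawer between 0.008 and 0.05 m and velocity of joint drawer between -0.02 and 0.02 m/s), for 0.15 s.
2. the drawer has come out to its stop (value of joint drawer above 0.086 m), for 0.1 s.
At the end, for the whole second after the job is handed in: the drawer is at its full stop (over 86 of 90 mm), the key is up, and the capsule lies flat and still in its seat (within 4 mm of the middle) (value of joint drawer above 0.086 m and value of joint eject_key below 0.0015 m and horizontal distance between coin_capsule and coin_seat below 0.004 m and z of coin_capsule in the frame of coin_seat below 0.002 m and angle between coin_capsule's own z axis and vertical below 0.06 rad and linear speed of coin_capsule below 0.02 m/s); the robot touches nothing.
It fails at once if the drawer flies out: faster than 0.3 m/s beyond 50 mm (value of joint drawer above 0.05 m and velocity of joint drawer above 0.3 m/s).
It fails at once if the drawer is pinched or pulled: a finger bears on the back of its finger plate (contact force between the fingers and drawer_c2 above 2 N).
It fails at once if the fingers touch the coin capsule, or it leaves its seat (contact force between the fingers and coin_capsule above 0.3 N or z of coin_capsule in the frame of coin_seat above 0.004 m).
It fails at once if a bystander is moved by more than 10 mm or the gate pushed (distance of any of opera_glass, jade_horse, loupe, silver_capsule, jewellery_chest, deposit_box from where it was at the start of the episode above 0.01 m or value of joint gate above 0.1 rad).
It also fails if it takes over 35 s, if anything falls off the work surface, if the arm or the gripper's body presses on something with over 40 N, if the wrist force passes 120 N, or if a joint passes its speed limit or range.

## Working session

There is one attempt and no reset: what is moved stays moved. The work goes in short steps, Python scripts to look and compute and a shell command to move; the robot and the scene stay as the last step left them, time stands still between calls to the robot, and variables do not carry over. Pictures are saved under pics/ and viewed, on a budget of 10 in all, crops included, one or two more only if the job needs it, and the job is handed in when it is done.

```bash
mkdir -p pics; python3 - <<'E'
from rig import env
import cv2
for c in ("scene","side"):
    cv2.imwrite(f"pics/{c}0.png",env.read_camera(c)[:,:,::-1])
    for l in ("verifier","key_top","finger_plate","silver_capsule","loupe","opera_glass","jade_horse","jewellery_chest","deposit_box"):
        r=env.recognise(l,c); print(c,l,[(x["centre"],x["conf"]) for x in r[:2]])
s=env.read_state(); print({k:s[k] for k in("time","tool_pos","eef_rot","opening")})
E
```

```text
scene verifier [([0.6631, 0.147, 0.0562], 0.89)]
scene key_top [([0.5869, 0.1081, 0.0393], 0.5)]
scene finger_plate [([0.3822, 0.4943, 0.1015], 0.73)]
scene silver_capsule [([0.7363, -0.04, 0.0089], 0.54)]
scene loupe [([0.5818, 0.3366, 0.0158], 0.69), ([0.6171, 0.6154, 0.1695], 0.26)]
scene opera_glass [([0.5979, -0.0805, 0.0473], 0.78)]
scene jade_horse [([0.4627, 0.2717, 0.0337], 0.52), ([0.595, -0.0824, 0.0454], 0.51)]
scene jewellery_chest [([0.3827, 0.495, 0.1024], 0.55)]
scene deposit_box []
side verifier [([0.641, 0.1737, 0.0315], 0.55)]
side key_top [([0.5838, 0.1105, 0.0407], 0.54)]
side finger_plate []
side silver_capsule [([0.7299, -0.0358, 0.0072], 0.39)]
side loupe []
side opera_glass [([0.5823, -0.0782, 0.0423], 0.91)]
side jade_horse [([0.4445, 0.2711, 0.0238], 0.79)]
side jewellery_chest [([0.316, 0.5372, 0.1019], 0.77)]
side deposit_box [([0.5036, -0.5431, 0.0879], 0.95)]
{'time': 1.0, 'tool_pos': array([ 0.19289732, -0.64686992,  0.20500208]), 'eef_rot': array([9.89519875e-01, 1.44396731e-01, 1.03777228e-05, 6.77652640e-06]), 'opening': 0.08530587216464877}
```

View pics/scene0.png

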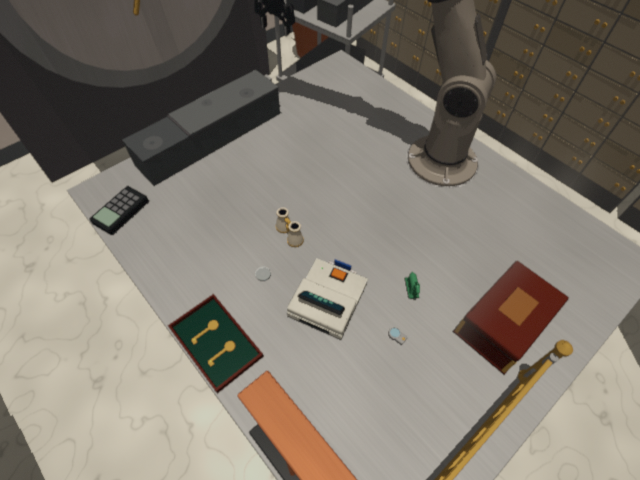

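View pics/side0.png

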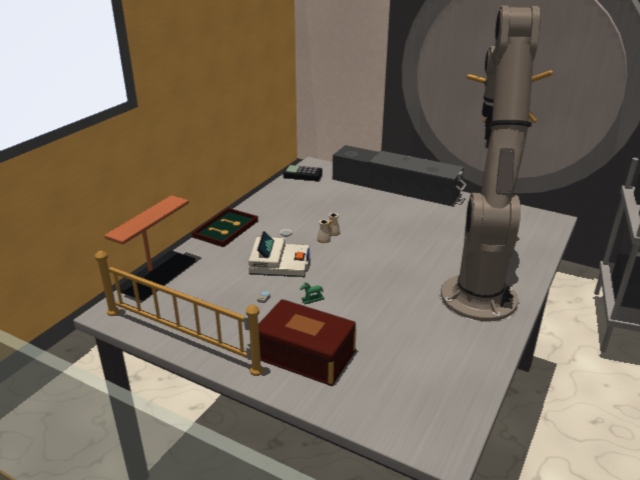

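The scene view shows the verifier with its blue plate at about (342,265) and its orange key at about (339,274), facing the robot. The opera glass (288,228) and silver capsule (263,273) are on one side. The horse (413,287) and loupe (397,335) are on the other. The network's "finger_plate" at (0.38, 0.49) is the chest, so it's false. I'll get the yaw from colour.

```bash
cat > h.py <<'E'
from rig import env
import numpy as np, cv2
def back(c,uv,z,info=None):
    i=info or env.camera_info(c); K=np.array(i["camera_matrix"]); T=np.array(i["pose"])
    d=T[:3,:3]@np.linalg.solve(K,[uv[0],uv[1],1]); o=T[:3,3]
    return o+d*(z-o[2])/d[2]
def blobs(img,kind,roi):
    h=cv2.cvtColor(img,cv2.COLOR_RGB2HSV)
    lo,hi={"o":((4,170,120),(18,255,255)),"b":((105,120,40),(130,255,255))}[kind]
    m=cv2.inRange(h,lo,hi); k=np.zeros_like(m); x0,x1,y0,y1=roi; k[y0:y1,x0:x1]=255; m&=k
    n,l,s,c=cv2.connectedComponentsWithStats(m); j=1+np.argmax(s[1:,4])
    return (l==j),s[j],c[j]
E
python3 - <<'E'
from h import *
from scipy.spatial.transform import Rotation as R
s=env.read_state(); print(R.from_quat(s["eef_rot"]).as_matrix().round(3))
for c,roi in(("scene",(290,370,250,335)),("side",(240,320,230,280))):
    im=env.read_camera(c)
    mo,so,co=blobs(im,"o",roi); mb,sb,cb=blobs(im,"b",roi)
    k=back(c,co,.038); p=back(c,cb,.045); d=k-p
    print(c,so,sb,"key",k.round(4),"plate",p.round(4),"yaw",np.degrees(np.arctan2(d[1],d[0])),np.hypot(*d[:2]))
    v=env.silhouettes("verifier",c)
    if v:
        ys,xs=np.nonzero(v[0]["pixels"]); pts=np.array([back(c,q,.03)[:2] for q in zip(xs,ys)],np.float32); print(len(xs),cv2.minAreaRect(pts*1000))
    ys,xs=np.nonzero(mb);pts=np.array([back(c,q,.045)[:2] for q in zip(xs,ys)],np.float32); print(cv2.minAreaRect(pts*1000))
E
```

```text
[[ 0.958  0.286  0.   ]
 [ 0.286 -0.958 -0.   ]
 [ 0.     0.    -1.   ]]
scene [331 269  15  11  98] [335 260  16  10  70] key [0.5876 0.1124 0.038 ] plate [0.5622 0.101  0.045 ] yaw 24.21637419898622 0.027833336387767284Traceback (most recent call last):
  File "<stdin>", line 11, in <module>
  File "h.py", line 4, in back
    i=info or env.camera_info(c); K=np.array(i["camera_matrix"]); T=np.array(i["pose"])
              ~~~~~~~~~~~~~~~^^^
ValueError: time passes only in moves, steps and waits
```

```bash
python3 - <<'E'
import numpy as np
def sim(rows,p=(.193,-.647),a=16.6):
    p=np.array(p,float); mr=9
    for dx,dy,dz,r in rows:
        t=np.radians(a); p+=dx*np.array([np.cos(t),np.sin(t)])+dy*np.array([np.sin(t),-np.cos(t)]); a-=r; mr=min(mr,np.hypot(*p))
    return p,a,mr
for dx in(.05,.052,.054,.056):
  for dy in(-.01,-.006,-.003,0): print(dx,dy,*sim([(dx,dy,0,-6.1)]*16))
E
python3 - <<'E'
from rig import env; import numpy as np
print(np.array(env.camera_info("wrist")["pose"]).round(3),env.camera_info("wrist")["camera_matrix"])
E
```

```text
0.05 -0.01 [0.39586174 0.04493644] 114.19999999999996 0.3984040650123607
0.05 -0.006 [0.44596667 0.01868652] 114.19999999999996 0.44635798942550897
0.05 -0.003 [ 0.48354537 -0.00100093] 114.19999999999996 0.4835464015253507
0.05 0 [ 0.52112406 -0.02068837] 114.19999999999996 0.5215345607607416
0.052 -0.01 [0.4089867  0.06998891] 114.19999999999996 0.41493200395080065
0.052 -0.006 [0.45909163 0.04373898] 114.19999999999996 0.46117049299389984
0.052 -0.003 [0.49667033 0.02405154] 114.19999999999996 0.4972523416861601
0.052 0 [0.53424903 0.00436409] 114.19999999999996 0.5342668499468722
0.054 -0.01 [0.42211166 0.09504137] 114.19999999999996 0.4326790012140812
0.054 -0.006 [0.47221659 0.06879145] 114.19999999999996 0.4772009784118474
0.054 -0.003 [0.50979529 0.049104  ] 114.19999999999996 0.5121547046560809
0.054 0 [0.54737399 0.02941656] 114.19999999999996 0.5481638597546733
0.056 -0.01 [0.43523663 0.12009384] 114.19999999999996 0.4515013284424934
0.056 -0.006 [0.48534156 0.09384391] 114.19999999999996 0.4943309673598709
0.056 -0.003 [0.52292025 0.07415647] 114.19999999999996 0.5281522252107613
0.056 0 [0.56049895 0.05446902] 114.19999999999996 0.5631393687488583
[[ 0.286 -0.916 -0.282  0.265]
 [-0.958 -0.273 -0.084 -0.627]
 [-0.     0.295 -0.956  0.372]
 [ 0.     0.     0.     1.   ]] [[334.65583819   0.         319.44487586]
 [  0.         334.65583819 243.05795165]
 [  0.           0.           1.        ]]
```

```bash
python3 -m pendant '[0.056,-0.004,0,-6,0.056,-0.004,0,-6,0.056,-0.004,0,-6,0.056,-0.004,0,-6,0.056,-0.004,0,-6,0.056,-0.004,0,-6,0.056,-0.004,0,-6,0.056,-0.004,0,-6]' 0.1; python3 -m pendant '[0.056,-0.004,0,-6,0.056,-0.004,0,-6,0.056,-0.004,0,-6,0.056,-0.004,0,-6,0.056,-0.004,0,-6,0.056,-0.004,0,-6,0.056,-0.004,0,-6,0.056,-0.004,0,-6,0,0,0,0,0,0,0,0]'
python3 - <<'E'
from h import *
im=env.read_camera("wrist"); cv2.imwrite("pics/w1.png",im[:,:,::-1])
s=env.read_state(); print(s["time"],s["tool_pos"],s["eef_rot"],s["opening"],s["ft_force"])
E
```

```text
time: 2.1
tool_pos: [0.5199, -0.3552, 0.2051]
eef_rot: [0.844, 0.536, 0.0, 0.0]
ft_force: [0.5, 0.0, -0.4]
opening: 0.0469
time: 3.35
tool_pos: [0.5214, 0.079, 0.2051]
eef_rot: [0.555, 0.832, -0.0, 0.0]
ft_force: [-0.1, -0.6, -0.0]
opening: 0.0469
3.4 [0.52155617 0.07823261 0.20497731] [ 5.55778446e-01  8.31330367e-01 -2.56066814e-04  2.73901261e-04] 0.046794139152502585 [-0.02042451 -0.46820817  0.05725233]
```

View pics/w1.png

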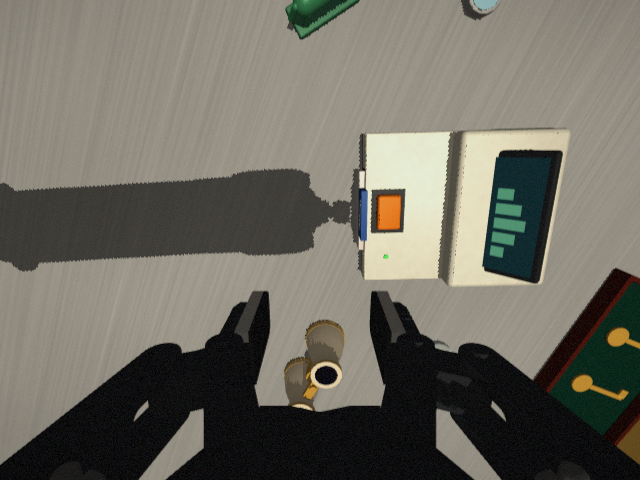

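The wrist view has the key at (389,212), the blue plate at (363,214), and the deck front edge running from (367,134) to (366,278), so the jaw axis is nearly aligned. Next I'll compute the offsets in the tool frame.

```bash
cat >> h.py <<'E'
from scipy.spatial.transform import Rotation as R
def look(name=None):
    info=env.camera_info("wrist"); im=env.read_camera("wrist"); s=env.read_state()
    if name: cv2.imwrite(name,im[:,:,::-1])
    M=R.from_quat(s["eef_rot"]).as_matrix(); t=np.array(s["tool_pos"])
    out={}
    for k,z in(("o",.039),("b",.052)):
        m,st,c=blobs(im,k,(300,470,100,320))
        cs=cv2.findContours(m.astype(np.uint8),0,2)[0]; q=max(cs,key=cv2.contourArea).reshape(-1,2)
        P=np.array([back("wrist",x,z,info) for x in q]); L=((P-t)@M*1000)
        out[k]=(P.mean(0).round(4),cv2.minAreaRect(L[:,:2].astype(np.float32)),L.min(0).round(1),L.max(0).round(1))
    return im,s,M,t,info,out
E
python3 - <<'E'
from h import *
im,s,M,t,info,out=look()
for k in out: print(k,*out[k])
print("yaw tool y",np.degrees(np.arctan2(M[1,1],M[0,1])))
# deck front edge and side edges at z=.03
for uv in((367,134),(366,278)): print(((back("wrist",uv,.03,info)-t)@M*1000).round(1))
print(np.linalg.norm(np.diff([back("wrist",u,.03,info) for u in((367,134),(366,278))],axis=0)))
E
```

```text
o [0.5858 0.1123 0.039 ] ((5.341360092163086, 70.15740966796875), (23.021982192993164, 35.430179595947266), 88.42332458496094) [-12.2  58.2 165.9] [ 22.8  81.9 165.9]
b [0.5585 0.0943 0.052 ] ((5.23253059387207, 41.656829833984375), (6.944269180297852, 50.900604248046875), 87.60063934326172) [-20.1  37.4 152.9] [ 30.5  46.2 152.9]
yaw tool y 22.429941491651388
[ 79.8  45.9 174.8]
[-71.6  51.3 174.9]
0.15148558226665462
```

```bash
python3 -m pendant '[0,0,0,-2,0.003,0.022,0,0,0,0.021,0.02,0,0,0,0.03,0,0,0,0.03,0,0,0,0.03,0,0,0,0.02,0,0,0,0,0,0,0,0,0]' -0.05
python3 - <<'E'
from h import *
im,s,M,t,info,out=look("pics/w2.png")
for k in out: print(k,*out[k])
print("yaw tool y",np.degrees(np.arctan2(M[1,1],M[0,1])),t,s["opening"],s["ft_force"])
E
```

```text
time: 4.58
tool_pos: [0.5598, 0.1004, 0.0759]
eef_rot: [0.54, 0.842, 0.001, 0.0]
ft_force: [0.5, 0.9, -0.1]
opening: 0.0406
o [0.5802 0.1209 0.039 ] ((10.108476638793945, 26.545894622802734), (11.389854431152344, 21.788724899291992), 0.013238944113254547) [ 4.4 15.7 37.3] [15.8 37.4 37.3]
b [0.558  0.1073 0.052 ] ((0.7411575317382812, -0.5936098098754883), (53.422977447509766, 5.394121170043945), 0.21246238052845) [-26.   -3.4  24.2] [27.4  2.1 24.2]
yaw tool y 24.596803656182296 [0.55996485 0.10048014 0.07623233] 0.0404865387274124 [-0.17858705  0.34589372  0.21882016]
```

View pics/w2.png

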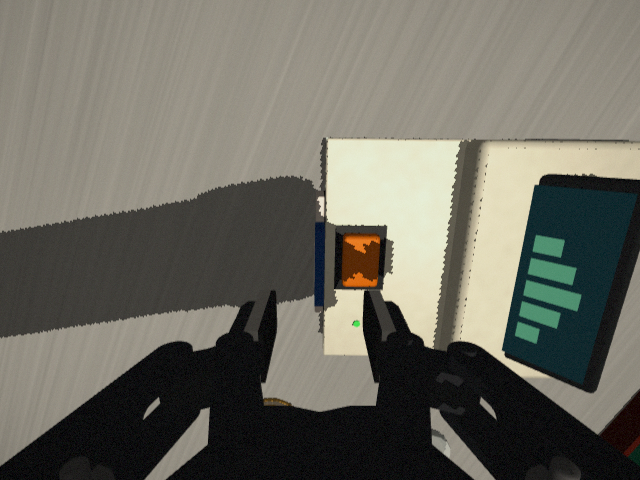

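The tool is aligned: the key at about (361,260) lies under the right finger, and the blue plate at (320,265) sits between the fingers. Now I'll descend.

```bash
python3 -m pendant '[0,0,0.015,0,0,0,0.015,0,0,0,0,0,0,0,0,0]'; python3 -m pendant '[0,0,0.003,0,0,0,0.003,0,0,0,0,0,0,0,0,0]'; python3 -m pendant '[0,0,0.002,0,0,0,0,0,0,0,0,0]'
```

```text
time: 5.12
tool_pos: [0.5589, 0.1004, 0.0448]
eef_rot: [0.54, 0.842, -0.0, -0.0]
ft_force: [-0.2, -0.4, 0.1]
opening: 0.041
time: 5.62
tool_pos: [0.559, 0.1003, 0.0391]
eef_rot: [0.54, 0.842, 0.0, 0.0]
ft_force: [-0.0, -0.1, 0.2]
opening: 0.0403
time: 6.0
tool_pos: [0.559, 0.1003, 0.037]
eef_rot: [0.54, 0.842, 0.0, 0.0]
ft_force: [0.2, -0.4, -0.2]
opening: 0.0404
```

```bash
python3 -m pendant '[0,0,0.002,0,0,0,0,0,0,0,0,0]'; python3 -m pendant '[0,0,0.002,0,0,0,0,0,0,0,0,0]';
```

```text
time: 6.38
tool_pos: [0.559, 0.1003, 0.035]
eef_rot: [0.54, 0.842, -0.0, 0.0]
ft_force: [0.3, 0.2, -1.0]
opening: 0.0405
time: 6.75
tool_pos: [0.5589, 0.1002, 0.033]
eef_rot: [0.54, 0.842, -0.0, -0.0]
ft_force: [-0.6, 0.7, 0.2]
opening: 0.0406
```

```bash
python3 -m pendant '[0,0,0.002,0,0,0,0,0,0,0,0,0]'; python3 -m pendant '[0,0,0.002,0,0,0,0,0,0,0,0,0]';
```

```text
time: 7.12
tool_pos: [0.559, 0.1002, 0.031]
eef_rot: [0.54, 0.842, -0.0, 0.0]
ft_force: [-1.2, 0.3, 0.4]
opening: 0.0407
time: 7.5
tool_pos: [0.5589, 0.1003, 0.029]
eef_rot: [0.54, 0.842, -0.0, 0.0]
ft_force: [0.5, -0.2, 0.1]
opening: 0.0409
```

```bash
python3 - <<'E'
from h import *
im=env.read_camera("wrist")
a=cv2.resize(im[200:440,200:460],None,fx=1.8,fy=1.8,interpolation=cv2.INTER_CUBIC)
sd=env.read_camera("side"); b=cv2.resize(sd[225:285,230:330],None,fx=3.2,fy=432/60)if 0 else cv2.resize(sd[220:300,240:320],(432,432),interpolation=cv2.INTER_CUBIC)
b=b[:,:330]
cv2.imwrite("pics/w3.png",np.hstack([a[:432],b])[:,:,::-1])
E
```

```text
(no output)
```

View pics/w3.png

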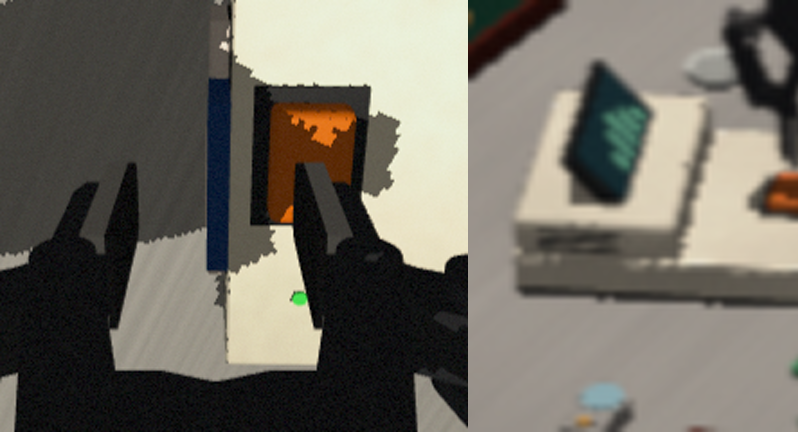

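The key finger's tip, at (315,165) in the crop, is over the key, and the blue plate stands between the fingers. I'll keep going down in small steps.

```bash
python3 -m pendant '[0,0,0.002,0,0,0,0,0,0,0,0,0]'; python3 -m pendant '[0,0,0.002,0,0,0,0,0,0,0,0,0]';
```

```text
time: 7.98
tool_pos: [0.5589, 0.1002, 0.027]
eef_rot: [0.54, 0.842, -0.0, -0.0]
ft_force: [0.3, -0.1, -0.1]
opening: 0.0405
time: 8.35
tool_pos: [0.5589, 0.1003, 0.0249]
eef_rot: [0.54, 0.842, -0.0, -0.0]
ft_force: [1.0, -0.1, -0.5]
opening: 0.0408
```

```bash
python3 -m pendant '[0,0,0.001,0,0,0,0,0,0,0,0,0]'; python3 - <<'E'
from h import *
f=[]
for i in range(6):
    im=env.read_camera("wrist"); f.append(env.read_state()["ft_force"])
print(np.mean(f,0),np.std(f,0))
a=cv2.resize(im[200:440,200:460],None,fx=1.8,fy=1.8,interpolation=cv2.INTER_CUBIC)
sc=env.read_camera("scene"); b=cv2.resize(sc[235:315,300:380],(432,432),interpolation=cv2.INTER_CUBIC)[:,:330]
cv2.imwrite("pics/w4.png",np.hstack([a[:432],b])[:,:,::-1])
E
```

```text
time: 8.72
tool_pos: [0.559, 0.1002, 0.024]
eef_rot: [0.54, 0.842, -0.0, 0.0]
ft_force: [-0.1, -0.7, 0.2]
opening: 0.0409
[0.04053901 0.12106299 0.01575986] [0.59933043 0.47976878 0.63624856]
```

View pics/w4.png

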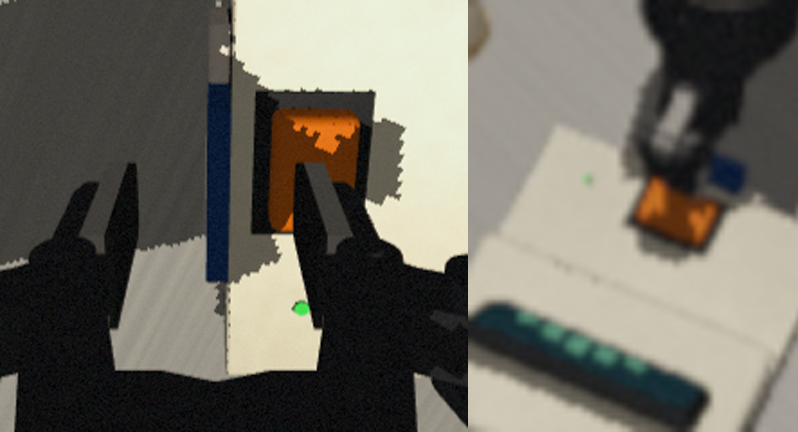

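```bash
python3 - <<'E'
from h import *
s=env.read_state(); M=R.from_quat(s["eef_rot"]).as_matrix(); t=np.array(s["tool_pos"])
I={c:env.camera_info(c) for c in("wrist","scene")}
def pr(c,L):
    T=np.array(I[c]["pose"]); q=T[:3,:3].T@(M@np.array(L)/1000+t-T[:3,3]); u=np.array(I[c]["camera_matrix"])@q/q[2]; return u[:2].round(0),round(q[2]*1000)
for z in(0,-7,-13,-20,-30):
  for x in(-11,11): print(z,x,[pr("wrist",(x,y,z)) for y in(-20.2,20.2)],pr("scene",(x,25,z)))
print(M.T@(np.array(I["wrist"]["pose"])[:3,3]-t))
sc=env.read_camera("scene"); m,st,c=blobs(sc,"o",(290,370,250,335)); p=back("scene",c,.037); print(c,st,p,(p-t)@M*1000)
im=env.read_camera("wrist");m,st,c=blobs(im,"o",(300,470,200,340)); print(st,[((back("wrist",q,.038,I["wrist"])-t)@M*1000).round(1) for q in((348,262),(398,330),(345,330),(398,262))])
E
```

```text
0 -11 [(array([284., 301.]), 185), (array([357., 301.]), 185)] (array([335., 273.]), 1215)
0 11 [(array([282., 264.]), 178), (array([358., 264.]), 178)] (array([343., 276.]), 1210)
-7 -11 [(array([282., 307.]), 178), (array([358., 307.]), 178)] (array([336., 272.]), 1209)
-7 11 [(array([281., 268.]), 172), (array([360., 268.]), 172)] (array([343., 275.]), 1204)
-13 -11 [(array([281., 313.]), 172), (array([359., 313.]), 172)] (array([336., 271.]), 1204)
-13 11 [(array([280., 273.]), 166), (array([361., 273.]), 166)] (array([343., 274.]), 1199)
-20 -11 [(array([279., 320.]), 166), (array([361., 320.]), 166)] (array([336., 270.]), 1198)
-20 11 [(array([278., 278.]), 159), (array([363., 279.]), 159)] (array([343., 272.]), 1194)
-30 -11 [(array([277., 331.]), 156), (array([364., 331.]), 156)] (array([336., 268.]), 1190)
-30 11 [(array([275., 287.]), 150), (array([366., 287.]), 150)] (array([343., 271.]), 1185)
[ 0.07399294 -0.00041764 -0.16721313]
[333.96551724 271.82758621] [331 268   6   8  29] [0.59191426 0.10007796 0.037     ] [-13.87323893  29.87205065 -12.97974156]
[361 265  39  21 441] [array([ 17.1,  13.5, -14. ]), array([-20.6,  40.5, -14. ]), array([-20.6,  12.9, -14. ]), array([ 17.1,  37.9, -14. ])]
```

The projected fingertips don't match a zero offset. In the image they appear about 20 mm or more behind the TCP at this opening, which fits the zero force. I'll continue down on force feedback.

```bash
python3 -m pendant '[0,0,0.002,0,0,0,0,0,0,0,0,0]'|grep -E 'pos|force'; python3 -m pendant '[0,0,0.002,0,0,0,0,0,0,0,0,0]'|grep -E 'pos|force'; python3 -m pendant '[0,0,0.001,0,0,0,0,0,0,0,0,0]'|grep -E 'pos|force'
```

```text
tool_pos: [0.5589, 0.1003, 0.0219]
ft_force: [-0.4, -0.0, -0.7]
tool_pos: [0.5589, 0.1003, 0.02]
ft_force: [-0.6, 0.7, -0.3]
tool_pos: [0.559, 0.1003, 0.019]
ft_force: [-0.1, -0.2, -0.6]
```

```bash
python3 -m pendant '[0,0,0.001,0,0,0,0,0,0,0,0,0]'|grep -E 'pos|force'; python3 -m pendant '[0,0,0.001,0,0,0,0,0,0,0,0,0]'|grep -E 'time|pos|force'
```

```text
tool_pos: [0.5589, 0.1003, 0.018]
ft_force: [-0.1, -0.5, -0.6]
time: 11.05
tool_pos: [0.559, 0.1003, 0.017]
ft_force: [0.3, -0.1, 0.3]
```

```bash
python3 - <<'E'
from h import *
im=env.read_camera("wrist"); im=cv2.convertScaleAbs(im,alpha=2.2,beta=15)
a=cv2.resize(im[230:420,230:430],None,fx=2.8,fy=2.8,interpolation=cv2.INTER_CUBIC)
cv2.imwrite("pics/w5.png",a[:,:,::-1])
E
```

```text
(no output)
```

View pics/w5.png

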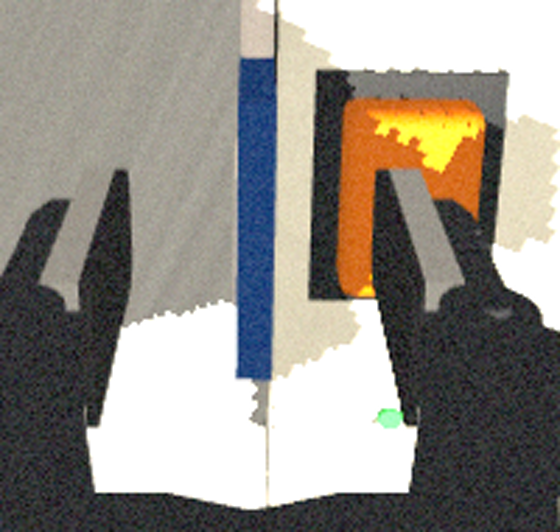

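Both tips sit at about row 291 in the full image, still above the key. The drawer is shut with the plate at (257,215) in the crop. Going on down.

```bash
for i in 1; do python3 -m pendant '[0,0,0.002,0,0,0,0,0,0,0,0,0]'|grep -E 'pos|force'; python3 -m pendant '[0,0,0.002,0,0,0,0,0,0,0,0,0]'|grep -E 'pos|force'; done
```

```text
tool_pos: [0.5589, 0.1003, 0.015]
ft_force: [0.1, 0.8, -0.7]
tool_pos: [0.5589, 0.1002, 0.013]
ft_force: [0.7, 0.5, -0.4]
```

```bash
python3 -m pendant '[0,0,0.0015,0,0,0,0,0,0,0,0,0]'|grep -E 'pos|force'; python3 - <<'E'
from h import *
f=[]
for i in range(4):
    im=env.read_camera("wrist"); f.append(env.read_state()["ft_force"])
print(np.mean(f,0))
E
```

```text
tool_pos: [0.5589, 0.1003, 0.0115]
ft_force: [-0.1, 0.3, 0.6]
[ 0.26854869  0.06923554 -0.06657355]
```

```bash
python3 -m pendant '[0,0,0.0015,0,0,0,0,0]'|grep -E 'pos|force'; python3 -m pendant '[0,0,0.0015,0,0,0,0,0]'|grep -E 'time|pos|force'
```

```text
tool_pos: [0.5591, 0.1003, 0.0101]
ft_force: [0.4, -0.1, 2.1]
time: 12.92
tool_pos: [0.5591, 0.1003, 0.0085]
ft_force: [-0.4, 0.1, 2.8]
```

```bash
python3 - <<'E'
from h import *
im=env.read_camera("wrist"); f=env.read_state()["ft_force"]; print(f)
im=cv2.convertScaleAbs(im,alpha=2.2,beta=15)
a=cv2.resize(im[230:420,230:430],None,fx=2,fy=2,interpolation=cv2.INTER_CUBIC)
sd=env.read_camera("side"); b=cv2.resize(sd[235:285,260:320],(456,380),interpolation=cv2.INTER_CUBIC)[:,:400]
cv2.imwrite("pics/w6.png",np.hstack([a,b])[:,:,::-1])
E
```

```text
[-0.23954409  0.05348175  2.80372126]
```

View pics/w6.png

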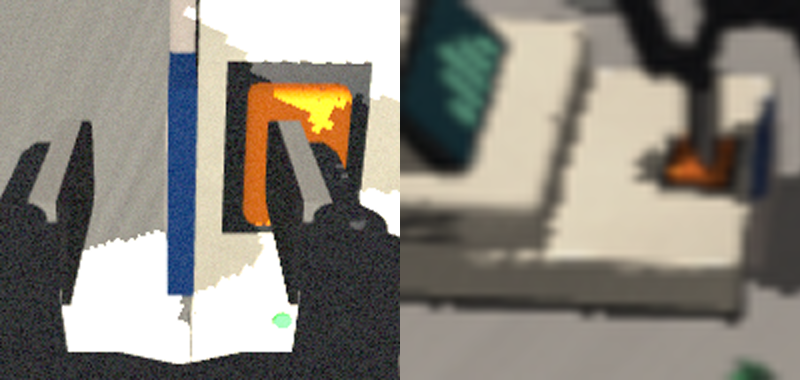

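Contact: 2.8 N with the key about 2 mm down. The front finger is at (75,170), clear of the plate. Now I'll press through the latch and hold.

```bash
python3 -m pendant '[0,0,0.002,0,0,0,0.0018,0,0,0,0,0,0,0,0,0,0,0,0,0,0,0,0,0]'; python3 - <<'E'
from h import *
f=[]
for i in range(3):
    im=env.read_camera("wrist"); s=env.read_state(); f.append(s["ft_force"])
M=R.from_quat(s["eef_rot"]).as_matrix(); print("tool-frame force",M.T@np.mean(f,0))
im=cv2.convertScaleAbs(im,alpha=2.2,beta=15)
cv2.imwrite("pics/w7.png",cv2.resize(im[200:420,200:460],None,fx=2,fy=2)[:,:,::-1])
E
```

```text
time: 13.78
tool_pos: [0.5586, 0.1001, 0.0045]
eef_rot: [0.54, 0.842, -0.0, -0.0]
ft_force: [-1.9, 0.1, 2.8]
opening: 0.0409
tool-frame force [-0.20556445 -2.73712023 -3.10815683]
```

View pics/w7.png

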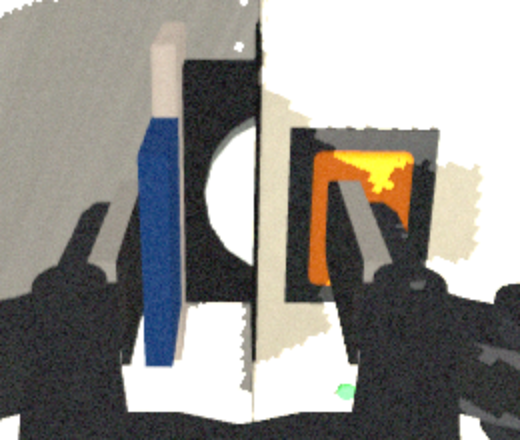

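The drawer has sprung out and rests on the front finger. The tool reads about 2.7 N along the jaw axis and about 3 N on the key, held for over 0.5 s. I'll lift 9 mm so the key comes up while the front finger still overlaps the plate, then draw back slowly.

```bash
python3 -m pendant '[0,0,-0.002,0,0,0,-0.002,0,0,0,-0.002,0,0,0,-0.002,0,0,0,-0.001,0,0,0,0,0]'; python3 -m pendant '[0,-0.001,0,0,0,-0.002,0,0,0,-0.003,0,0,0,-0.004,0,0,0,-0.004,0,0,0,-0.004,0,0,0,-0.004,0,0,0,-0.004,0,0,0,-0.004,0,0,0,-0.004,0,0,0,-0.004,0,0,0,-0.004,0,0]'; python3 - <<'E'
from h import *
f=[]
for i in range(3):
    im=env.read_camera("wrist"); s=env.read_state(); f.append(s["ft_force"])
M=R.from_quat(s["eef_rot"]).as_matrix(); print("tool-frame force",M.T@np.mean(f,0))
E
```

```text
time: 14.68
tool_pos: [0.5583, 0.0998, 0.0134]
eef_rot: [0.54, 0.841, -0.001, -0.0]
ft_force: [-4.0, -1.8, -2.3]
opening: 0.0407
time: 16.18
tool_pos: [0.5207, 0.0829, 0.0138]
eef_rot: [0.54, 0.842, 0.0, 0.0]
ft_force: [-2.1, 1.0, -0.9]
opening: 0.0407
tool-frame force [ 2.12986159 -3.23309095  0.4312376 ]
```

The drawer is following at about 3 N, so I'll continue to the stop.

```bash
python3 -m pendant '[0,-0.003,0,0,0,-0.003,0,0,0,-0.003,0,0,0,-0.003,0,0,0,-0.003,0,0,0,-0.003,0,0,0,-0.003,0,0,0,-0.002,0,0,0,-0.002,0,0,0,-0.002,0,0,0,-0.002,0,0,0,-0.002,0,0]'; python3 -m pendant '[0,-0.002,0,0,0,-0.002,0,0,0,-0.002,0,0,0,-0.002,0,0,0,0,0,0,0,0,0,0]'; python3 - <<'E'
from h import *
f=[]
for i in range(3):
    im=env.read_camera("wrist"); s=env.read_state(); f.append(s["ft_force"])
M=R.from_quat(s["eef_rot"]).as_matrix(); print("tool-frame force",M.T@np.mean(f,0))
im=cv2.convertScaleAbs(im,alpha=1.7,beta=15)
cv2.imwrite("pics/w8.png",im[120:420,160:640,::-1])
E
```

```text
time: 17.82
tool_pos: [0.4932, 0.0698, 0.0139]
eef_rot: [0.54, 0.842, 0.0, 0.0]
ft_force: [0.2, 0.3, 0.1]
opening: 0.0406
time: 18.58
tool_pos: [0.4854, 0.0666, 0.0137]
eef_rot: [0.54, 0.842, 0.0, 0.0]
ft_force: [0.3, 0.4, 0.3]
opening: 0.0404
tool-frame force [-0.01088747  0.00307136  0.20788576]
```

View pics/w8.png

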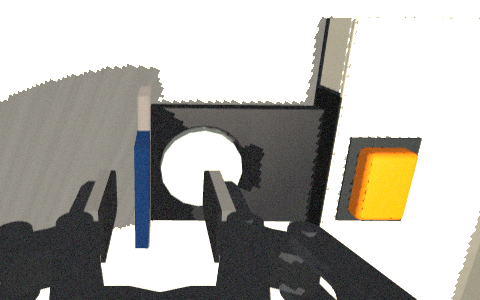

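The force is zero and the plate at (143,190) stands clear between the two fingers, so the drawer is at its stop. The capsule is in its seat at (200,165) and the key is up. I'll lift straight away.

```bash
python3 -m pendant '[0,0,-0.01,0,0,0,-0.02,0,0,0,-0.03,0,0,0,-0.04,0,0,0,-0.04,0,0,0,-0.03,0,0,0,-0.01,0,0,0,0,0,0,0,0,0]'; python3 - <<'E'
from h import *
info=env.camera_info("wrist"); im=env.read_camera("wrist"); cv2.imwrite("pics/w9.png",im[:,:,::-1])
k=blobs(im,"o",(0,640,0,480))[2]; b=blobs(im,"b",(0,640,0,480))[2]
K=back("wrist",k,.039,info); B=back("wrist",b,.05,info); print("key",K,"plate",B,"dist",np.hypot(*(K-B)[:2]))
for l in("coin_capsule","coin_seat"): print(l,[(x["centre"],x["conf"]) for x in env.recognise(l,"wrist")[:2]])
E
```

```text
time: 19.85
tool_pos: [0.4844, 0.0662, 0.1925]
eef_rot: [0.54, 0.842, -0.001, -0.001]
ft_force: [-0.4, 1.3, -0.7]
opening: 0.0409
key [0.58380266 0.10974353 0.039     ] plate [0.47756694 0.06376933 0.05      ] dist 0.11575688114746696
coin_capsule [([0.5061, 0.075, 0.018], 0.73)]
coin_seat [([0.523, 0.0826, 0.0181], 0.69)]
```

View pics/w9.png

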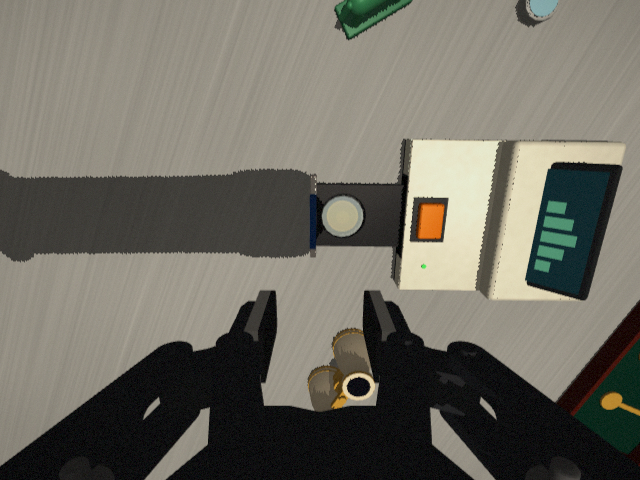

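```bash
python3 -c "
from rig import env; print(env.sign_off())"
```

```text
the job is handed in; nothing more can be done
None
```

The eject key was pressed, the drawer was caught and eased out to its full stop, and the job is handed in at about 20 s. No verdict was reported.

**What I did:** I lined the jaws up with the drawer's direction, one finger over the key and the other in front of the blue plate. I pressed until the drawer sprang out about 17 mm against the front finger. I held it there for over 0.5 s, reading about 2.7 N from the drawer and 3 N from the key. Then I lifted 9 mm to let the key up, and drew the finger back at about 30 mm/s, slowing to about 16 mm/s. The drawer followed until the force fell to zero at the stop. I then lifted straight up, clear of everything.

**Last checks:**
- **Drawer:** the plate-to-key distance is 116 mm, against the 117 mm expected when fully open. Compared with my measurement before the press, the travel comes out at about 87 mm. That is within my roughly 2 mm error but close to the 86 mm limit. The force reaching zero also points to full travel.
- **Capsule and key:** in the last picture the capsule lies in its round seat and the key looks up.
- **Bystanders:** I planned clear of them and saw no unexpected force. I did not re-measure their positions.

**What disagreed:**
- **Finger plate:** the network first placed it on the jewellery chest; I used colour instead.
- **Coin seat:** the network's reading was about 18 mm from the capsule's. I discounted it because the capsule hides the seat and the picture shows it in place.
- **Fingertips:** at this opening they sat about 28 mm behind the TCP, more than the description suggests, so I found the key by force.

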